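# Assemble the tiered lacquer box on its drying stand

### The job

Assemble the tiered lacquer box on the white drying stand, one piece at a time from the bottom up: the black tier first, then the red tier, then the green tier, and the gold lid last, each with its foot fully seated in what is below. Keep the pieces upright throughout, leave the finished stack standing still, and do not disturb the tin, the brush or the wooden block.

Things in the scene. Friction and masses are not known exactly. Their poses are not given: they have to be found in the camera images.
- black_tier_center (a point): Black lacquer tier: open round box 62 mm wide, 52 tall: 46 mm shell (4 mm wall, 50 mm mouth) over a tapered foot 6 mm high, 38-44 wide, that drops into the mouth below; the shell rests on that rim. Stands upright, 90 g. Point: on its axis, 26 mm above the underside, 20 above the shell's lower edge; z up. Grip across the outside a few mm above it. Seated: 20 mm above the white stand's top point.
- red_tier_center (a point): Red lacquer tier: open round box 62 mm wide, 52 tall: 46 mm shell (4 mm wall, 50 mm mouth) over a tapered foot 6 mm high, 38-44 wide, that drops into the mouth below; the shell rests on that rim. Stands upright, 90 g. Point: on its axis, 26 mm above the underside, 20 above the shell's lower edge; z up. Grip across the outside a few mm above it. Seated: 46 mm above the black tier's point.
- green_tier_center (a point): Green lacquer tier: open round box 62 mm wide, 52 tall: 46 mm shell (4 mm wall, 50 mm mouth) over a tapered foot 6 mm high, 38-44 wide, that drops into the mouth below; the shell rests on that rim. Stands upright, 90 g. Point: on its axis, 26 mm above the underside, 20 above the shell's lower edge; z up. Grip across the outside a few mm above it. Seated: 46 mm above the red tier's point.
- lid_grip (a point): gold lid: disc 62 mm wide, 10 thick, over the same 6 mm high tapered foot as the tiers (44 mm wide at most); upright black knob 20 mm wide, 30 tall in the middle. 46 mm tall, 80 g, lying foot down. Point: on the knob's axis, 36 mm above the underside, 20 above the disc, 10 below the knob's top: grip here. z up. Seated: 56 mm above the green tier's point.
- white_stand_top (a point): fixed white drying stand, the one to build on: base disc 90 mm wide and 8 mm high, then a round pedestal 58 mm wide whose rim is 30 mm above the bench, with a round recess 50 mm wide and 10 mm deep in the top that takes a foot. This point is on the axis at the height of the rim. z is up.
- blue_stand_top (a point): a second fixed stand of just the same shape and size but blue: not the one to build on; same point on it.
- lacquer_tin: bystander: closed steel tin, 64 mm in diameter, 60 mm tall, standing on the bench. Origin at the centre of its underside. Leave it alone.
- brush: bystander: flat lacquer brush of light wood with a black tip, about 165 x 30 x 12 mm, lying on the bench, tip to its +x. Origin under its middle. Leave it alone.
- wood_block: bystander: brown wooden block, 100 x 45 x 30 mm, long side along its x, lying on the bench. Origin at the centre of its underside. Leave it alone.

How it is judged:
By the outcome, as a careful person would: the job done as asked, in the order asked, and still so for the second after the job is handed in, with the robot touching nothing.
It also fails if it takes over 112 s, if anything falls off the work surface, if the arm or the gripper's body presses on something with over 40 N, if the wrist force passes 120 N, or if a joint passes its speed limit or range.

### The arm

A 6-joint arm with a two-finger parallel gripper is mounted at the origin on the work surface. World frame = base frame: x ahead of the robot, y to its left, z up, the work surface at z = 0. Lengths are in m, angles in degrees, forces in N, time in s.
With the tool pointing down it reaches from about 0.375 to 0.9 m from the base axis. Payload 3.1 kg.
Tool frame: the origin (TCP) lies on the centre line of the jaws, within the pads' length; the fingertips stand 8 mm ahead of it and the grasp point (between the pads) lies 11 mm behind it; z points along the fingers, y is the direction in which the jaws open and shut (so a half turn about z gives the same grasp; the last joint's range is limited). The gripper opens to 87 mm and grips with 3 to 60 N. Pads are 19 mm wide; open, the fingers measure 117 mm over their backs; the gripper's body (75 mm by 190 mm) begins 51 mm behind the grasp point.
Start: joints at [-76.404, 30.224, 82.088, -0, 67.689, -10.227], TCP at [0.252, -0.572, 0.231] pointing down, gripper open.
Joint ranges: [-176.69, 176.69], [-43.24, 126.21], [12.49, 139.97], [-82, 262], [0, 151.66], [-163.58, 163.58]. Speed limits (degrees/s): [159.86, 159.86, 180, 180, 180, 180].

### API

Orientations are given as a 3x3 rotation matrix whose columns are the frame's x, y, z axes.
In Python, from rig import * gives the robot as it stands. The module is installed in compiled form; this text tells all that it offers.
- The arm moves only by the tool arm_command, never from a script. Its argument "commands" is a list of rows, each an object with "translation": the shift along the tool's x, y, z scaled (see below), a list of three; "dr": the turn, a rotation vector about the tool's x, y, z scaled (see below), a list of three; "jaw": the closure, from 0 (fully open) to 1 (shut). In form: [{"translation": [x, y, z], "dr": [ax, ay, az], "jaw": jaw}, ...]. A call has 1 to 12 rows; each row shifts and turns the commanded pose from where the row before left it, along the tool's axes as they then stand; what a row does not reach is not made up. The controller multiplies each number of a shift by 25 mm and each number of a turn by 6 degrees. A row lasts 1/12 s, in which the tool goes at most 41.7 mm and 7.16 degrees, less where a joint would pass 70% of its speed; a pose out of reach is approached as far as the arm can. A call with a number of a shift or a turn outside -1 to 1 is refused whole. A call with a gripper value outside its range is refused whole. The fingers move at their own pace and stop on an object; the grip force is fixed at half the most. Time passes only in rows, so rows that do not move let the fingers close. It gives the time, the measured TCP pose, the force and the opening at its end, in the units of the state.
- read_state(): the state, without advancing time (a new reading comes with each control period).
- capture(name): name is "scene" or "top"; returns (picture, depth): 420x560x3 uint8, red, green, blue; 420x560 float32, m along the optical axis (not along the pixel's ray), 0 where there is no reading.
- camera_model(name): a dict with "intrinsics" (3x3 intrinsics, pixels), "k1" (the pictures are not rectified: a ray, as slopes to the right and down, at radius r is drawn at 1 + k1 r^2 times it, then the intrinsics apply), "pose" (4x4, takes a point from camera to world coordinates). Camera axes: x right, y down, z forward; pixel columns grow to the right and rows downward; lengths in m; the calibration is good to about 2 mm. A picture is of the moment at which its call begins. camera_model takes no time and is no camera call.
- hand_in(): hands the job in, once; it reports no verdict.
The state is a dict: "time_s": time; "joint_positions": joint angles; "qvel": joint speeds; "tau": joint torques, N m; "position": TCP position; "tcp_rot": TCP orientation; "force": force on the tool from outside, world axes, zero at the start; "moment": the same for the moment, N m; "opening": opening from 0.0 (shut) to 1.0 (fully open).
Only numpy, scipy, OpenCV 4.12 (cv2) and the standard library are available. Lean on these libraries where they do the work, as an engineer would, in place of code of your own. Each camera call takes 0.05 s, during which the arm holds its last target.

## Working session

There is one attempt and no reset: what is moved stays moved. The work goes in short steps, Python scripts to look and compute and a tool call to move; the robot and the scene stay as the last step left them, time stands still between calls to the robot, and variables do not carry over. Pictures are saved under pics/ and viewed, and the job is handed in when it is done.

Besides the shell and the picture viewer there is one more tool, called after "Emit:" by a JSON object that holds its "api" and its "payload", one argument or row to a line. arm_command: Moves the arm, as the interface text tells. Its arguments: {"type":"object","properties":{"commands":{"type":"array"}},"required":["commands"]}

```bash
mkdir -p pics; python3 - <<'E'
from rig import *
import cv2,numpy as np
s=read_state();print(s)
for n in("scene","top"):
    p,d=capture(n);m=camera_model(n);print(n,m)
    cv2.imwrite(f"pics/{n}0.png",p[:,:,::-1]);np.savez(f"{n}0.npz",p=p,d=d)
E
```

```text
{'time_s': 0.0, 'joint_positions': array([-7.64041517e+01,  3.02788289e+01,  8.21566312e+01,  1.02144930e-03,
        6.76888306e+01, -1.02272471e+01]), 'qvel': array([-0.13510971,  0.06604689, -0.13682021,  0.04094597,  0.02282516,
       -0.04644141]), 'tau': array([ 2.09993250e-04, -4.40044534e+01, -1.76594424e+01,  6.32050401e-02,
        5.83366491e-02, -1.55919538e-04]), 'position': array([ 0.25230737, -0.57102716,  0.22957173]), 'tcp_rot': array([[ 9.14799768e-01,  4.03907341e-01, -4.93905393e-04],
       [ 4.03907443e-01, -9.14797417e-01,  2.11236924e-03],
       [ 4.01378064e-04, -2.13188695e-03, -9.99997647e-01]]), 'force': array([0.33077342, 0.00700009, 0.59435644]), 'moment': array([0.02309258, 0.04646884, 0.03844157]), 'opening': 0.9999494913324606}
scene {'intrinsics': array([[494.8311348 ,   0.        , 280.52237743],
       [  0.        , 494.8311348 , 206.81036396],
       [  0.        ,   0.        ,   1.        ]]), 'k1': -0.17340979524707675, 'pose': array([[-0.85180329,  0.30817267, -0.42362809,  1.17231308],
       [ 0.52336233,  0.53591634, -0.66248437,  0.88820904],
       [ 0.02286964, -0.78601736, -0.61778127,  0.9015571 ],
       [ 0.        ,  0.        ,  0.        ,  1.        ]])}
top {'intrinsics': array([[541.67654703,   0.        , 283.14220759],
       [  0.        , 541.67654703, 209.88368785],
       [  0.        ,   0.        ,   1.        ]]), 'k1': -0.08526261907962637, 'pose': array([[-0.02857553, -0.99227777,  0.12069906,  0.43537751],
       [-0.99956543,  0.02749136, -0.01063839,  0.02533167],
       [ 0.00723806, -0.1209506 , -0.99263214,  1.56987895],
       [ 0.        ,  0.        ,  0.        ,  1.        ]])}
```

View pics/scene0.png

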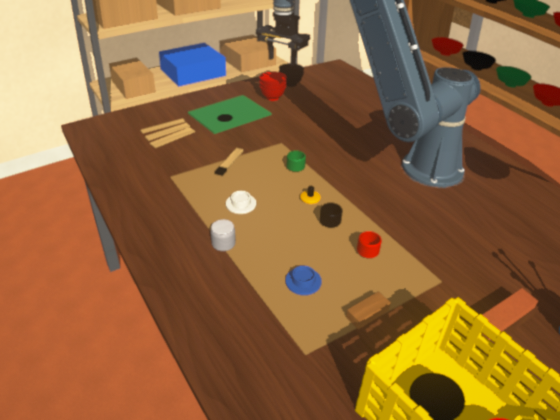

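View pics/top0.png

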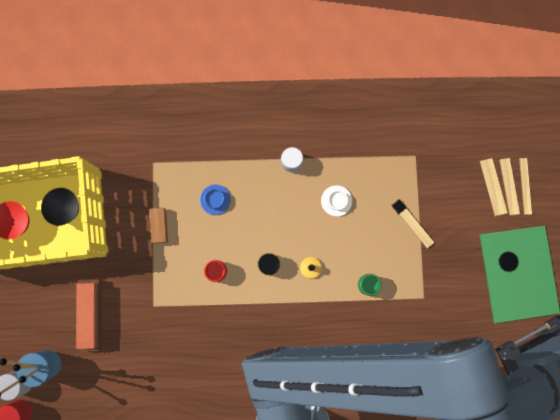

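```bash
cat > h.py <<'E'
import cv2,numpy as np
from scipy.optimize import least_squares
from rig import *
def cam(n):
    m=camera_model(n);return m["intrinsics"],np.array([m["k1"],0,0,0,0.]),m["pose"]
def rays(n,uv):
    K,D,T=cam(n)
    u=cv2.undistortPoints(np.asarray(uv,float).reshape(-1,1,2),K,D).reshape(-1,2)
    return np.c_[u,np.ones(len(u))]@T[:3,:3].T,T[:3,3]
def plane(n,uv,z):
    r,o=rays(n,uv);return o+r*((z-o[2])/r[:,2])[:,None]
def world(n,d):
    v,u=np.mgrid[:d.shape[0],:d.shape[1]]
    r,o=rays(n,np.c_[u.ravel(),v.ravel()])
    return (o+r*d.reshape(-1,1)).reshape(*d.shape,3)
def proj(n,P):
    K,D,T=cam(n);Ti=np.linalg.inv(T)
    return cv2.projectPoints(np.asarray(P,float).reshape(-1,1,3),cv2.Rodrigues(Ti[:3,:3])[0],Ti[:3,3],K,D)[0].reshape(-1,2)
def fit(xy,r):
    c=xy.mean(0)
    s=least_squares(lambda c:np.hypot(*(xy-c).T)-r,c,loss='soft_l1',f_scale=.001)
    return s.x,np.std(s.fun)
E
python3 - <<'E'
from h import *
G=dict(black=(269,265,.052),red=(216,271,.052),green=(370,285,.052),lid=(312,268,.046),white=(337,201,.03),blue=(216,200,.03),tin=(292,159,.06))
t=np.load("top0.npz");s=np.load("scene0.npz")
W={"top":world("top",t['d']),"scene":world("scene",s['d'])}
for k,(u,v,z) in G.items():
    c0=plane("top",[[u,v]],z)[0]
    for n in W:
        w=W[n].reshape(-1,3); q=w[np.hypot(*(w[:,:2]-c0[:2]).T)<.06]
        up=q[q[:,2]>.012]; 
        top=q[abs(q[:,2]-z)<.005]
        print(k,n,c0[:2].round(4),len(q),"bench z",np.median(q[q[:,2]<.012,2]).round(4),"zmax",np.percentile(up[:,2],[50,90,98]).round(4),"top n",len(top),((top[:,:2].max(0)+top[:,:2].min(0))/2).round(4),np.ptp(top[:,:2],axis=0).round(4))
# enlarged crops
p=t['p'][140:310,140:450,::-1];cv2.imwrite("pics/crop1.png",cv2.resize(p,None,fx=2.5,fy=2.5,interpolation=cv2.INTER_CUBIC))
p=s['p'][140:330,150:400,::-1];cv2.imwrite("pics/crop2.png",cv2.resize(p,None,fx=3,fy=3,interpolation=cv2.INTER_CUBIC))
E
```

```text
black top [0.4662 0.0529] 2340 bench z 0.0011 zmax [1.5699 1.5699 1.5699] top n 96 [0.4705 0.0542] [0.059  0.0589]
black scene [0.4662 0.0529] 1014 bench z 0.0012 zmax [0.0367 0.0515 0.0545] top n 119 [0.4724 0.0544] [0.0598 0.0593]
red top [0.4535 0.2012] 1353 bench z 0.001 zmax [0.0249 0.0532 0.0559] top n 101 [0.4551 0.2055] [0.0588 0.0595]
red scene [0.4535 0.2012] 1175 bench z 0.0008 zmax [0.0365 0.0515 0.0542] top n 120 [0.4584 0.2064] [0.0589 0.0604]
green top [ 0.4022 -0.2271] 1352 bench z 0.0006 zmax [0.0312 0.0528 0.0553] top n 102 [ 0.4036 -0.2264] [0.0588 0.0596]
green scene [ 0.4022 -0.2271] 729 bench z 0.0009 zmax [0.0372 0.0513 0.0541] top n 81 [ 0.4045 -0.2276] [0.0602 0.0651]
lid top [ 0.4545 -0.0671] 1358 bench z 0.0007 zmax [0.0168 0.0429 0.0486] top n 34 [ 0.4573 -0.0672] [0.0169 0.017 ]
lid scene [ 0.4545 -0.0671] 717 bench z 0.0012 zmax [0.0172 0.0416 0.0477] top n 24 [ 0.4585 -0.0651] [0.0173 0.0174]
white top [ 0.644  -0.1467] 1300 bench z 0.0028 zmax [0.0204 0.0298 0.0331] top n 93 [ 0.6486 -0.1484] [0.0552 0.0556]
white scene [ 0.644  -0.1467] 807 bench z 0.0032 zmax [0.022  0.0302 0.032 ] top n 87 [ 0.6509 -0.148 ] [0.0576 0.0636]
blue top [0.6565 0.2007] 1302 bench z 0.0033 zmax [0.0206 0.03   0.0342] top n 93 [0.6641 0.2053] [0.0564 0.0547]
blue scene [0.6565 0.2007] 1307 bench z 0.0028 zmax [0.0213 0.0301 0.0324] top n 136 [0.6636 0.2068] [0.0582 0.062 ]
tin top [ 0.764  -0.0202] 1269 bench z 0.0 zmax [0.0582 0.0637 0.0666] top n 288 [ 0.7701 -0.0205] [0.0576 0.0573]
tin scene [ 0.764  -0.0202] 1231 bench z 0.0005 zmax [0.0525 0.0614 0.0627] top n 271 [ 0.7705 -0.0224] [0.0578 0.0624]
```

View pics/crop1.png

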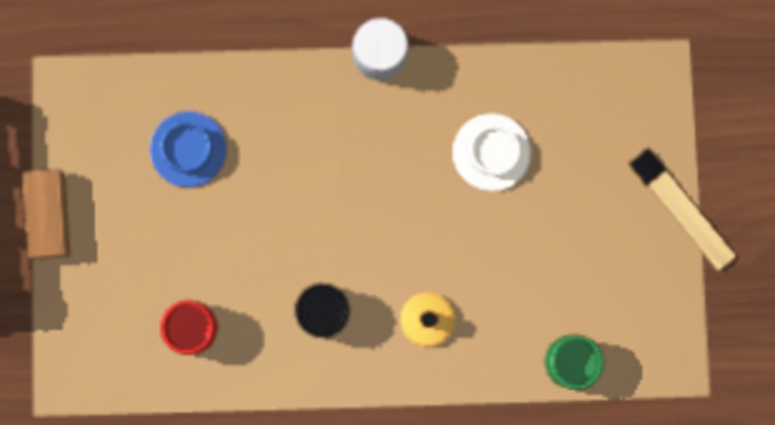

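View pics/crop2.png

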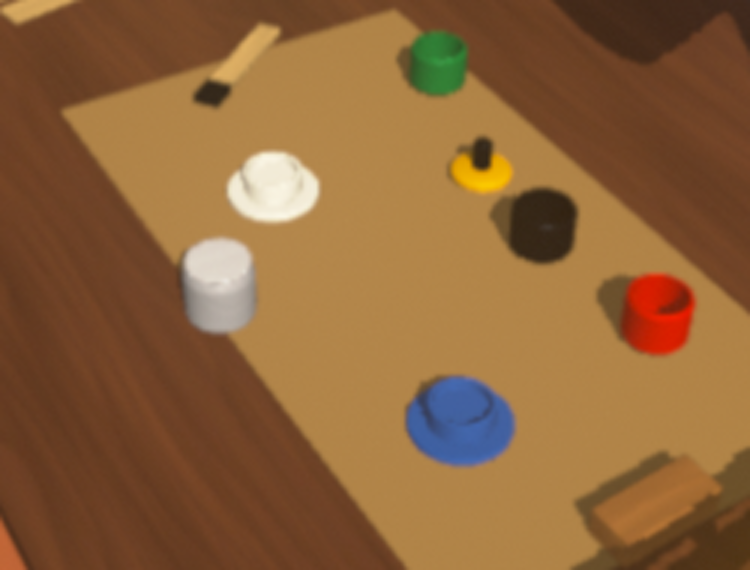

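```bash
cat >> h.py <<'E'
def ringfit(n,d,c0,z,r0,r1,tol=.004):
    w=world(n,d).reshape(-1,3);c=np.array(c0[:2],float)
    for _ in range(5):
        rr=np.hypot(*(w[:,:2]-c).T)
        q=w[(rr<r1+.008)&(rr>r0-.008)&(abs(w[:,2]-z)<tol),:2]
        # distance outside annulus
        c=least_squares(lambda c:np.hypot(*(q-c).T)-(r0+r1)/2,c,loss='soft_l1',f_scale=.003).x
    return c,len(q)
E
python3 - <<'E'
from h import *
G=dict(black=(.471,.054,.052,.025,.031),red=(.456,.206,.052,.025,.031),green=(.404,-.227,.052,.025,.031),lid=(.458,-.066,.016,.010,.031),white=(.649,-.148,.03,.025,.029),blue=(.664,.206,.03,.025,.029),tin=(.77,-.021,.06,0,.032))
I={n:np.load(n+"0.npz") for n in("top","scene")}
for k,g in G.items():
    for n in I: 
        c,m=ringfit(n,I[n]['d'],*[g[:2],*g[2:]]); print(k,n,c.round(4),m)
# rgb outer contours: saturated colour masks
hs=cv2.cvtColor(I['top']['p'],cv2.COLOR_RGB2HSV)
E
```

```text
black top [0.4706 0.0539] 86
black scene [0.4714 0.0542] 99
red top [0.4557 0.2049] 88
red scene [0.4575 0.2057] 109
green top [ 0.404  -0.2274] 89
green scene [ 0.4048 -0.2288] 68
lid top [ 0.4576 -0.0674] 228
lid scene [ 0.4593 -0.0639] 158
white top [ 0.6498 -0.1484] 75
white scene [ 0.6506 -0.1481] 80
blue top [0.6632 0.2058] 66
blue scene [0.6643 0.2068] 125
tin top [ 0.7714 -0.0207] 259
tin scene [ 0.7715 -0.0204] 260
```

Emit:
{"api": "arm_command", "payload": {
  "commands": [
    {"translation":[0.5,-0.6,0],"dr":[0,0,1],"jaw":0},
    {"translation":[0.6,-0.8,0],"dr":[0,0,1],"jaw":0},
    {"translation":[0.5,-1,0],"dr":[0,0,1],"jaw":0},
    {"translation":[0.4,-1,0],"dr":[0,0,0.97],"jaw":0},
    {"translation":[0.4,-1,0],"dr":[0,0,0],"jaw":0},
    {"translation":[0.4,-1,0],"dr":[0,0,0],"jaw":0},
    {"translation":[0.4,-1,0],"dr":[0,0,0],"jaw":0},
    {"translation":[0.4,-1,0],"dr":[0,0,0],"jaw":0}
  ]
}}

```text
time_s: 0.77
position: [0.3207, -0.3749, 0.2303]
tcp_rot: [[1.0, -0.0, -0.0], [-0.0, -1.0, 0.001], [-0.0, -0.001, -1.0]]
force: [0.5, 0.1, 1.1]
opening: 0.999
```

Emit:
{"api": "arm_command", "payload": {
  "commands": [
    {"translation":[0.4,-1,0],"dr":[0,0,0],"jaw":0},
    {"translation":[0.4,-1,0],"dr":[0,0,0],"jaw":0},
    {"translation":[0.4,-1,0],"dr":[0,0,0],"jaw":0},
    {"translation":[0.4,-1,0],"dr":[0,0,0],"jaw":0},
    {"translation":[0.4,-1,0],"dr":[0,0,0],"jaw":0},
    {"translation":[0.4,-1,0],"dr":[0,0,0],"jaw":0},
    {"translation":[0.4,-1,0],"dr":[0,0,0],"jaw":0},
    {"translation":[0.4,-1,0],"dr":[0,0,0],"jaw":0},
    {"translation":[0.4,-1,0],"dr":[0,0,0],"jaw":0},
    {"translation":[0.4,-1,0],"dr":[0,0,0],"jaw":0},
    {"translation":[0.4,-1,0],"dr":[0,0,0],"jaw":0},
    {"translation":[0.4,-1,0],"dr":[0,0,0],"jaw":0}
  ]
}}

```text
time_s: 1.77
position: [0.4406, -0.075, 0.2304]
tcp_rot: [[1.0, 0.0, -0.001], [0.0, -1.0, 0.0], [-0.001, -0.0, -1.0]]
force: [-0.5, 0.7, 0.0]
opening: 1.002
```

Emit:
{"api": "arm_command", "payload": {
  "commands": [
    {"translation":[0.8,-1,0],"dr":[0,0,0],"jaw":0},
    {"translation":[0.2,-1,0],"dr":[0,0,0],"jaw":0},
    {"translation":[0,0,0],"dr":[0,0,0],"jaw":0},
    {"translation":[0,0,0],"dr":[0,0,0],"jaw":0},
    {"translation":[0,0,0],"dr":[0,0,0],"jaw":0}
  ]
}}

```text
time_s: 2.18
position: [0.4651, -0.0265, 0.2303]
tcp_rot: [[1.0, 0.001, -0.001], [0.001, -1.0, -0.0], [-0.001, 0.0, -1.0]]
force: [-0.1, -0.1, -1.1]
opening: 1.0
```

Emit:
{"api": "arm_command", "payload": {
  "commands": [
    {"translation":[0.24,-1,0],"dr":[0,0,0],"jaw":0},
    {"translation":[0,-1,0],"dr":[0,0,0],"jaw":0},
    {"translation":[0,-1,0.6],"dr":[0,0,0],"jaw":0},
    {"translation":[0,-0.22,1],"dr":[0,0,0],"jaw":0},
    {"translation":[0,0,1],"dr":[0,0,0],"jaw":0},
    {"translation":[0,0,1],"dr":[0,0,0],"jaw":0},
    {"translation":[0,0,1],"dr":[0,0,0],"jaw":0},
    {"translation":[0,0,0],"dr":[0,0,0],"jaw":0},
    {"translation":[0,0,0],"dr":[0,0,0],"jaw":0}
  ]
}}

```text
time_s: 2.93
position: [0.4706, 0.0531, 0.1148]
tcp_rot: [[1.0, -0.002, -0.004], [-0.002, -1.0, 0.0], [-0.004, -0.0, -1.0]]
force: [0.2, 0.1, 0.6]
opening: 1.0
```

```bash
python3 - <<'E'
from h import *
print(read_state()['position'])
for n in("scene","top"):
    p,d=capture(n);np.savez(f"{n}1.npz",p=p,d=d)
    u,v=proj(n,[.471,.054,.1])[0].astype(int);print(n,u,v)
    c=p[v-70:v+70,u-90:u+90,::-1];cv2.imwrite(f"pics/{n}1.png",cv2.resize(c,None,fx=4,fy=4,interpolation=cv2.INTER_CUBIC))
E
```

```text
[0.47055233 0.05314497 0.11480068]
scene 332 194
top 268 262
```

View pics/scene1.png

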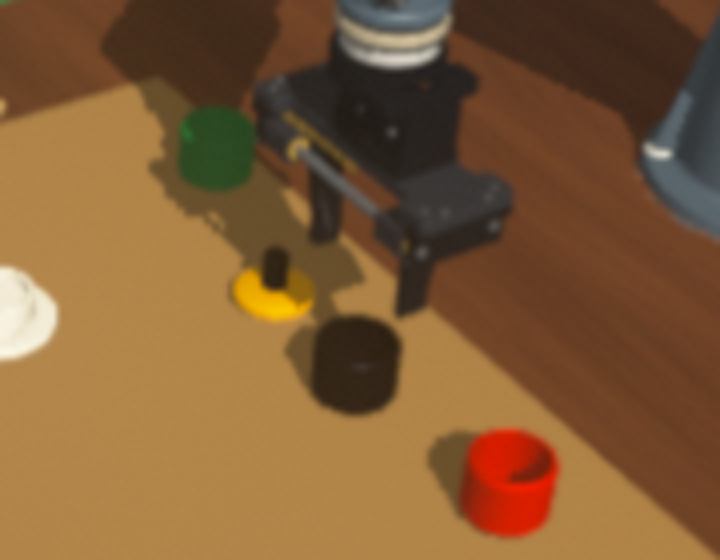

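View pics/top1.png

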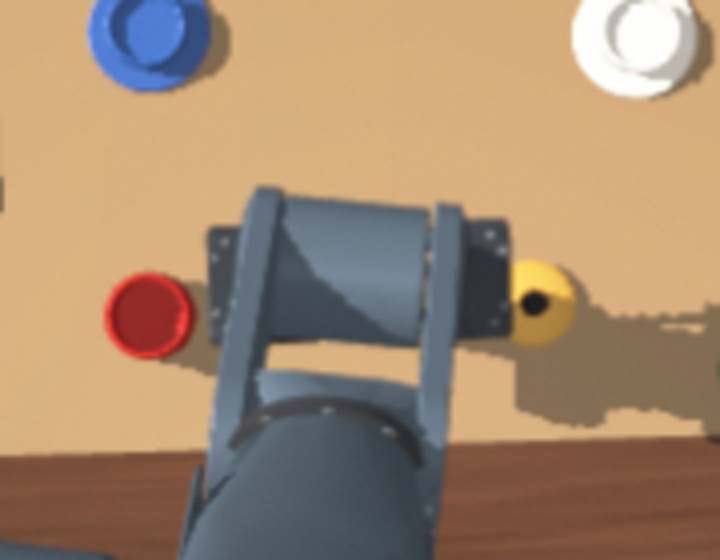

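```bash
python3 - <<'E'
from h import *
for s in(-1,1): 
  for dx in(-.0095,0,.0095): print(s,dx,((proj("scene",[.4705+dx,.0531+s*.051,.1068])[0]-[242,124])*4).round(0))
d=np.load("scene1.npz")['d'];w=world("scene",d).reshape(-1,3)
q=w[(abs(w[:,0]-.47)<.04)&(abs(w[:,1]-.053)<.075)&(w[:,2]>.095)&(w[:,2]<.135)]
for s in(-1,1):
  r=q[(q[:,1]-.053)*s>0.02]; print(len(r),r.min(0).round(4),r.max(0).round(4),r.mean(0).round(4))
E
```

```text
-1 -0.0095 [332. 232.]
-1 0 [321. 236.]
-1 0.0095 [309. 240.]
1 -0.0095 [421. 309.]
1 0 [410. 313.]
1 0.0095 [398. 318.]
67 [0.4605 0.     0.1053] [0.4832 0.0116 0.1349] [0.473  0.0069 0.1217]
61 [0.4578 0.0948 0.1063] [0.4826 0.1071 0.1349] [0.4719 0.1035 0.1213]
```

Emit:
{"api": "arm_command", "payload": {
  "commands": [
    {"translation":[0,-0.03,1],"dr":[0,0,0],"jaw":0},
    {"translation":[0,0,1],"dr":[0,0,0],"jaw":0},
    {"translation":[0,0,1],"dr":[0,0,0],"jaw":0},
    {"translation":[0,0,0.6],"dr":[0,0,0],"jaw":0},
    {"translation":[0,0,0.23],"dr":[0,0,0],"jaw":0},
    {"translation":[0,0,0],"dr":[0,0,0],"jaw":0},
    {"translation":[0,0,0],"dr":[0,0,0],"jaw":1},
    {"translation":[0,0,0],"dr":[0,0,0],"jaw":1},
    {"translation":[0,0,0],"dr":[0,0,0],"jaw":1},
    {"translation":[0,0,0],"dr":[0,0,0],"jaw":1},
    {"translation":[0,0,0],"dr":[0,0,0],"jaw":1},
    {"translation":[0,0,0],"dr":[0,0,0],"jaw":1}
  ]
}}

```text
time_s: 4.03
position: [0.472, 0.0548, 0.0205]
tcp_rot: [[1.0, 0.0, 0.001], [0.0, -1.0, -0.0], [0.001, 0.0, -1.0]]
force: [-1.3, -0.5, 6.1]
opening: 0.697
```

Emit:
{"api": "arm_command", "payload": {
  "commands": [
    {"translation":[0,0,0],"dr":[0,0,0],"jaw":1},
    {"translation":[0,0,0],"dr":[0,0,0],"jaw":1},
    {"translation":[0,0,0],"dr":[0,0,0],"jaw":1}
  ]
}}

```text
time_s: 4.28
position: [0.472, 0.0548, 0.0205]
tcp_rot: [[1.0, 0.0, 0.001], [0.0, -1.0, -0.0], [0.001, 0.0, -1.0]]
force: [-0.3, -0.5, 6.8]
opening: 0.702
```

Emit:
{"api": "arm_command", "payload": {
  "commands": [
    {"translation":[0,0,-0.3],"dr":[0,0,0],"jaw":1},
    {"translation":[0,0,-0.7],"dr":[0,0,0],"jaw":1},
    {"translation":[0,0,-1],"dr":[0,0,0],"jaw":1},
    {"translation":[0,0,-1],"dr":[0,0,0],"jaw":1},
    {"translation":[0,0,-0.5],"dr":[0,0,0],"jaw":1},
    {"translation":[0.3,0.3,0],"dr":[0,0,0],"jaw":1},
    {"translation":[0.6,0.7,0],"dr":[0,0,0],"jaw":1},
    {"translation":[0.8,1,0],"dr":[0,0,0],"jaw":1},
    {"translation":[0.9,1,0],"dr":[0,0,0],"jaw":1},
    {"translation":[0.9,1,0],"dr":[0,0,0],"jaw":1},
    {"translation":[0.9,1,0],"dr":[0,0,0],"jaw":1},
    {"translation":[0.9,1,0],"dr":[0,0,0],"jaw":1}
  ]
}}

```text
time_s: 5.28
position: [0.6046, -0.097, 0.1061]
tcp_rot: [[1.0, -0.0, -0.002], [-0.0, -1.0, 0.001], [-0.002, -0.001, -1.0]]
force: [0.9, 1.0, -0.3]
opening: 0.702
```

Emit:
{"api": "arm_command", "payload": {
  "commands": [
    {"translation":[0.8,1,0],"dr":[0,0,0],"jaw":1},
    {"translation":[0.6,0.7,0],"dr":[0,0,0],"jaw":1},
    {"translation":[0.3,0.3,0],"dr":[0,0,0],"jaw":1},
    {"translation":[0,0,0],"dr":[0,0,0],"jaw":1},
    {"translation":[0,0,0],"dr":[0,0,0],"jaw":1},
    {"translation":[0,0,0],"dr":[0,0,0],"jaw":1}
  ]
}}

```text
time_s: 5.78
position: [0.6446, -0.1435, 0.1063]
tcp_rot: [[1.0, 0.001, -0.004], [0.001, -1.0, 0.002], [-0.004, -0.002, -1.0]]
force: [-0.5, 0.1, -1.4]
opening: 0.696
```

```bash
cat > look.py <<'E'
import sys
from h import *
k=sys.argv[1];x,y,z=map(float,sys.argv[2:5]);sc=4
s=read_state();print(s['time_s'],s['position'].round(4),s['force'].round(1))
for n in sys.argv[5:]:
    p,d=capture(n);np.savez(f"{n}{k}.npz",p=p,d=d)
    u,v=proj(n,[x,y,z])[0].astype(int);u=max(u,90);v=max(v,70);print(n,u-90,v-70)
    c=p[v-70:v+70,u-90:u+90,::-1];cv2.imwrite(f"pics/{n}{k}.png",cv2.resize(c,None,fx=4,fy=4,interpolation=cv2.INTER_CUBIC))
E
python3 look.py 2 .65 -.148 .1 scene
```

```text
5.7833 [ 0.6446 -0.1435  0.1063] [-0.5  0.1 -1.4]
scene 149 106
```

View pics/scene2.png

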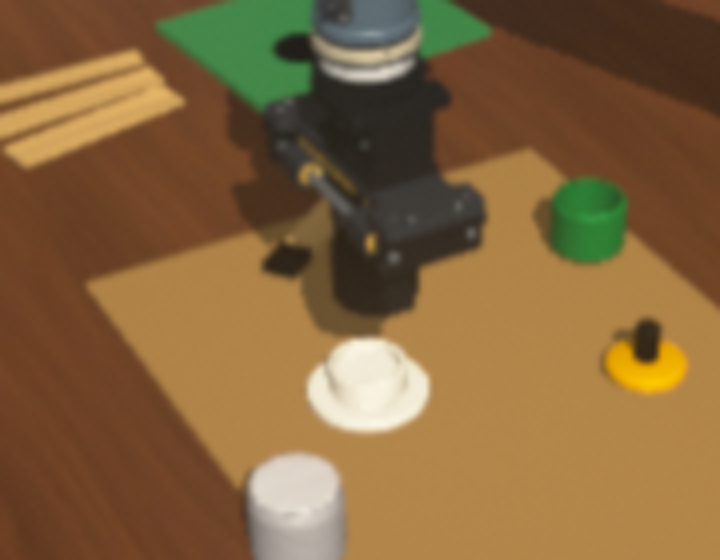

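Emit:
{"api": "arm_command", "payload": {
  "commands": [
    {"translation":[0.26,0.19,0.3],"dr":[0,0,0],"jaw":1},
    {"translation":[0,0,0.7],"dr":[0,0,0],"jaw":1},
    {"translation":[0,0,0.7],"dr":[0,0,0],"jaw":1},
    {"translation":[0,0,0.4],"dr":[0,0,0],"jaw":1},
    {"translation":[0,0,0.2],"dr":[0,0,0],"jaw":1},
    {"translation":[0,0,0],"dr":[0,0,0],"jaw":1}
  ]
}}

```text
time_s: 6.33
position: [0.652, -0.1491, 0.0482]
tcp_rot: [[1.0, 0.001, -0.003], [0.001, -1.0, 0.001], [-0.003, -0.001, -1.0]]
force: [-0.3, -0.0, -1.8]
opening: 0.701
```

Emit:
{"api": "arm_command", "payload": {
  "commands": [
    {"translation":[0,0,0.08],"dr":[0,0,0],"jaw":1},
    {"translation":[0,0,0.04],"dr":[0,0,0],"jaw":1},
    {"translation":[0,0,0],"dr":[0,0,0],"jaw":1}
  ]
}}

```text
time_s: 6.58
position: [0.6535, -0.15, 0.0475]
tcp_rot: [[1.0, 0.0, 0.001], [0.0, -1.0, -0.001], [0.001, 0.001, -1.0]]
force: [0.1, 0.7, -0.5]
opening: 0.7
```

Emit:
{"api": "arm_command", "payload": {
  "commands": [
    {"translation":[-0.04,-0.04,0.04],"dr":[0,0,0],"jaw":1},
    {"translation":[0,0,0.04],"dr":[0,0,0],"jaw":1},
    {"translation":[0,0,0],"dr":[0,0,0],"jaw":1}
  ]
}}

```text
time_s: 6.83
position: [0.6519, -0.1488, 0.045]
tcp_rot: [[1.0, 0.0, 0.0], [0.0, -1.0, -0.0], [0.0, 0.0, -1.0]]
force: [0.1, -0.2, -1.6]
opening: 0.702
```

Emit:
{"api": "arm_command", "payload": {
  "commands": [
    {"translation":[0,0,0],"dr":[0,0,0],"jaw":1}
  ]
}}

```text
time_s: 6.92
position: [0.652, -0.1488, 0.0449]
tcp_rot: [[1.0, 0.0, 0.0], [0.0, -1.0, -0.0], [0.0, 0.0, -1.0]]
force: [0.0, -0.8, -0.5]
opening: 0.702
```

Emit:
{"api": "arm_command", "payload": {
  "commands": [
    {"translation":[0,0,0.04],"dr":[0,0,0],"jaw":1},
    {"translation":[0,0,0],"dr":[0,0,0],"jaw":1}
  ]
}}

```text
time_s: 7.08
position: [0.6522, -0.149, 0.0446]
tcp_rot: [[1.0, 0.0, 0.0], [0.0, -1.0, -0.0], [0.0, 0.0, -1.0]]
force: [-0.8, 0.8, 3.9]
opening: 0.7
```

Emit:
{"api": "arm_command", "payload": {
  "commands": [
    {"translation":[0,0,0.04],"dr":[0,0,0],"jaw":1},
    {"translation":[0,0,0],"dr":[0,0,0],"jaw":1}
  ]
}}

```text
time_s: 7.25
position: [0.6522, -0.149, 0.0446]
tcp_rot: [[1.0, 0.0, 0.001], [0.0, -1.0, -0.0], [0.001, 0.0, -1.0]]
force: [-2.4, 1.5, 9.2]
opening: 0.702
```

Emit:
{"api": "arm_command", "payload": {
  "commands": [
    {"translation":[0,0,0.04],"dr":[0,0,0],"jaw":1},
    {"translation":[0,0,0],"dr":[0,0,0],"jaw":1}
  ]
}}

```text
time_s: 7.42
position: [0.6522, -0.149, 0.0445]
tcp_rot: [[1.0, 0.0, 0.001], [0.0, -1.0, -0.0], [0.001, 0.0, -1.0]]
force: [-4.9, 2.3, 13.5]
opening: 0.699
```

Emit:
{"api": "arm_command", "payload": {
  "commands": [
    {"translation":[0,0,-0.1],"dr":[0,0,0],"jaw":1},
    {"translation":[0,0,0],"dr":[0,0,0],"jaw":0},
    {"translation":[0,0,0],"dr":[0,0,0],"jaw":0},
    {"translation":[0,0,0],"dr":[0,0,0],"jaw":0},
    {"translation":[0,0,0],"dr":[0,0,0],"jaw":0}
  ]
}}

```text
time_s: 7.83
position: [0.6518, -0.1488, 0.0438]
tcp_rot: [[1.0, -0.0, -0.001], [-0.0, -1.0, 0.0], [-0.001, -0.0, -1.0]]
force: [0.3, 0.6, -0.6]
opening: 0.918
```

Emit:
{"api": "arm_command", "payload": {
  "commands": [
    {"translation":[0,0,0],"dr":[0,0,0],"jaw":0},
    {"translation":[0,0,-0.5],"dr":[0,0,0],"jaw":0},
    {"translation":[0,0,-1],"dr":[0,0,0],"jaw":0},
    {"translation":[0,0,-1],"dr":[0,0,0],"jaw":0},
    {"translation":[0,0,-1],"dr":[0,0,0],"jaw":0},
    {"translation":[-1,-1,-0.8],"dr":[0,0,0],"jaw":0},
    {"translation":[-0.5,-1,0],"dr":[0,0,0],"jaw":0},
    {"translation":[-0.5,-1,0],"dr":[0,0,0],"jaw":0},
    {"translation":[-0.5,-1,0],"dr":[0,0,0],"jaw":0},
    {"translation":[-0.5,-1,0],"dr":[0,0,0],"jaw":0},
    {"translation":[-0.5,-1,0],"dr":[0,0,0],"jaw":0},
    {"translation":[-0.5,-1,0],"dr":[0,0,0],"jaw":0}
  ]
}}

```text
time_s: 8.83
position: [0.5515, 0.0271, 0.1528]
tcp_rot: [[1.0, -0.0, 0.001], [-0.0, -1.0, -0.0], [0.001, 0.0, -1.0]]
force: [-0.0, 0.1, 0.2]
opening: 1.002
```

```bash
python3 look.py 3 .65 -.148 .05 scene top; python3 - <<'E'
from h import *
for n in("scene","top"):
    d=np.load(n+"3.npz")['d']
    print(n,ringfit(n,d,(.65,-.148),.076,.025,.031),ringfit(n,d,(.456,.205),.052,.025,.031))
    w=world(n,d).reshape(-1,3);r=np.hypot(w[:,0]-.65,w[:,1]+.148);q=w[(r>.024)&(r<.032)&(w[:,2]<.12)];
    for a in range(-180,180,60):
        t=np.degrees(np.arctan2(q[:,1]+.148,q[:,0]-.65));m=(t>=a)&(t<a+60);print(a,m.sum(),np.percentile(q[m,2],[50,85,95]).round(4) if m.any() else'')
E
```

```text
8.8333 [0.5515 0.0271 0.1528] [-0.   0.1  0.2]
scene 150 120
top 248 127
scene (array([ 0.65220405, -0.14853693]), 79) (array([0.45677999, 0.20587785]), 102)
-180 62 [0.0626 0.073  0.0765]
-120 81 [0.0598 0.0714 0.0765]
-60 31 [0.0506 0.0757 0.077 ]
0 151 [0.0433 0.0707 0.0751]
60 159 [0.0448 0.0683 0.0747]
120 55 [0.0428 0.0735 0.0747]
top (array([ 0.65141498, -0.14942128]), 98) (array([0.45550874, 0.20505108]), 88)
-180 42 [0.0651 0.0763 0.0783]
-120 43 [0.0506 0.0769 0.0775]
-60 57 [0.0524 0.0741 0.0781]
0 35 [0.0719 0.0764 0.0784]
60 51 [0.0522 0.0741 0.0772]
120 64 [0.0466 0.0741 0.0769]
```

View pics/scene3.png

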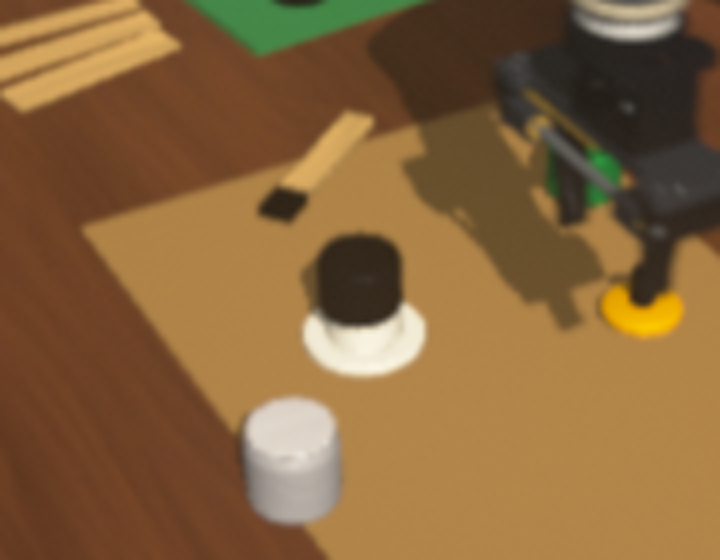

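Emit:
{"api": "arm_command", "payload": {
  "commands": [
    {"translation":[-0.48,-0.9,0],"dr":[0,0,0],"jaw":0},
    {"translation":[-0.48,-0.9,0],"dr":[0,0,0],"jaw":0},
    {"translation":[-0.48,-0.9,0],"dr":[0,0,0],"jaw":0},
    {"translation":[-0.48,-0.9,0],"dr":[0,0,0],"jaw":0},
    {"translation":[-0.48,-0.9,0],"dr":[0,0,0],"jaw":0},
    {"translation":[-0.48,-0.9,0],"dr":[0,0,0],"jaw":0},
    {"translation":[-0.48,-0.9,0],"dr":[0,0,0],"jaw":0},
    {"translation":[-0.46,-0.84,0.6],"dr":[0,0,0],"jaw":0},
    {"translation":[0,0,0.9],"dr":[0,0,0],"jaw":0},
    {"translation":[0,0,0.5],"dr":[0,0,0],"jaw":0},
    {"translation":[0,0,0],"dr":[0,0,0],"jaw":0},
    {"translation":[0,0,0],"dr":[0,0,0],"jaw":0}
  ]
}}

```text
time_s: 9.93
position: [0.4571, 0.2044, 0.1019]
tcp_rot: [[1.0, -0.0, -0.0], [-0.0, -1.0, -0.0], [-0.0, 0.0, -1.0]]
force: [-0.4, 0.2, 0.7]
opening: 1.001
```

Emit:
{"api": "arm_command", "payload": {
  "commands": [
    {"translation":[-0.04,-0.04,0.8],"dr":[0,0,0],"jaw":0},
    {"translation":[0,0,1],"dr":[0,0,0],"jaw":0},
    {"translation":[0,0,0.9],"dr":[0,0,0],"jaw":0},
    {"translation":[0,0,0.45],"dr":[0,0,0],"jaw":0},
    {"translation":[0,0,0.15],"dr":[0,0,0],"jaw":0},
    {"translation":[0,0,0],"dr":[0,0,0],"jaw":1},
    {"translation":[0,0,0],"dr":[0,0,0],"jaw":1},
    {"translation":[0,0,0],"dr":[0,0,0],"jaw":1},
    {"translation":[0,0,0],"dr":[0,0,0],"jaw":1},
    {"translation":[0,0,0],"dr":[0,0,0],"jaw":1},
    {"translation":[0,0,0],"dr":[0,0,0],"jaw":1},
    {"translation":[0,0,0],"dr":[0,0,0],"jaw":1}
  ]
}}

```text
time_s: 10.93
position: [0.4562, 0.2057, 0.0203]
tcp_rot: [[1.0, 0.0, 0.002], [0.0, -1.0, 0.0], [0.002, -0.0, -1.0]]
force: [0.3, -0.5, 6.6]
opening: 0.711
```

Emit:
{"api": "arm_command", "payload": {
  "commands": [
    {"translation":[0,0,0],"dr":[0,0,0],"jaw":1},
    {"translation":[0,0,0],"dr":[0,0,0],"jaw":1}
  ]
}}

```text
time_s: 11.1
position: [0.4562, 0.2057, 0.0202]
tcp_rot: [[1.0, 0.0, 0.002], [0.0, -1.0, 0.0], [0.002, -0.0, -1.0]]
force: [-0.3, -0.1, 7.3]
opening: 0.718
```

Emit:
{"api": "arm_command", "payload": {
  "commands": [
    {"translation":[0,0,-0.3],"dr":[0,0,0],"jaw":1},
    {"translation":[0,0,-0.8],"dr":[0,0,0],"jaw":1},
    {"translation":[0,0,-1],"dr":[0,0,0],"jaw":1},
    {"translation":[0,0,-1],"dr":[0,0,0],"jaw":1},
    {"translation":[0,0,-1],"dr":[0,0,0],"jaw":1},
    {"translation":[0.11,0.2,-1],"dr":[0,0,0],"jaw":1},
    {"translation":[0.33,0.6,-0.5],"dr":[0,0,0],"jaw":1},
    {"translation":[0.55,1,0],"dr":[0,0,0],"jaw":1},
    {"translation":[0.55,1,0],"dr":[0,0,0],"jaw":1},
    {"translation":[0.55,1,0],"dr":[0,0,0],"jaw":1},
    {"translation":[0.55,1,0],"dr":[0,0,0],"jaw":1},
    {"translation":[0.55,1,0],"dr":[0,0,0],"jaw":1}
  ]
}}

```text
time_s: 12.1
position: [0.5351, 0.0596, 0.1596]
tcp_rot: [[1.0, 0.0, -0.001], [0.0, -1.0, 0.0], [-0.001, -0.0, -1.0]]
force: [0.8, 0.2, -1.0]
opening: 0.713
```

Emit:
{"api": "arm_command", "payload": {
  "commands": [
    {"translation":[0.55,1,0],"dr":[0,0,0],"jaw":1},
    {"translation":[0.55,1,0],"dr":[0,0,0],"jaw":1},
    {"translation":[0.55,1,0],"dr":[0,0,0],"jaw":1},
    {"translation":[0.55,1,0],"dr":[0,0,0],"jaw":1},
    {"translation":[0.55,1,0],"dr":[0,0,0],"jaw":1},
    {"translation":[0.55,1,0],"dr":[0,0,0],"jaw":1},
    {"translation":[0.55,1,0],"dr":[0,0,0],"jaw":1},
    {"translation":[0.44,0.8,0],"dr":[0,0,0],"jaw":1},
    {"translation":[0.22,0.4,0],"dr":[0,0,0],"jaw":1},
    {"translation":[0.11,0.2,0],"dr":[0,0,0],"jaw":1},
    {"translation":[0,0,0],"dr":[0,0,0],"jaw":1},
    {"translation":[0,0,0],"dr":[0,0,0],"jaw":1}
  ]
}}

```text
time_s: 13.1
position: [0.6497, -0.1481, 0.159]
tcp_rot: [[1.0, 0.0, -0.002], [0.0, -1.0, 0.001], [-0.002, -0.001, -1.0]]
force: [-0.8, -0.4, -0.8]
opening: 0.715
```

```bash
python3 look.py 4 .65 -.148 .12 scene
```

```text
13.1 [ 0.6497 -0.1481  0.159 ] [-0.8 -0.4 -0.8]
scene 149 100
```

View pics/scene4.png

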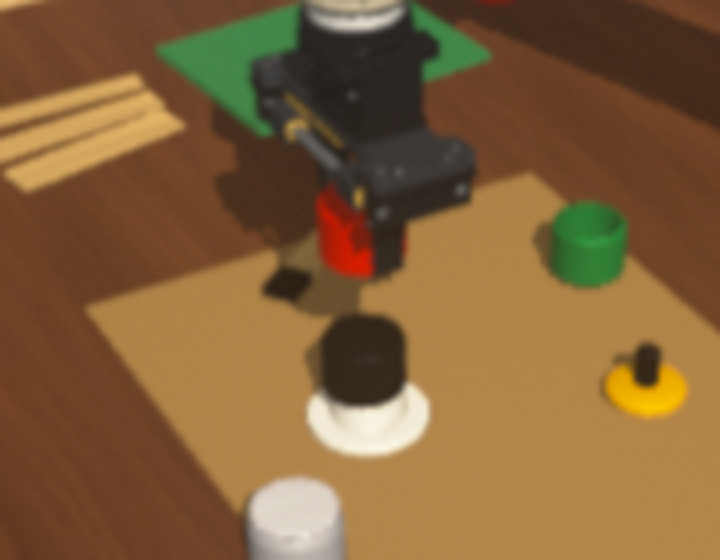

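Emit:
{"api": "arm_command", "payload": {
  "commands": [
    {"translation":[0.08,0.03,0.3],"dr":[0,0,0],"jaw":1},
    {"translation":[0,0,0.7],"dr":[0,0,0],"jaw":1},
    {"translation":[0,0,0.7],"dr":[0,0,0],"jaw":1},
    {"translation":[0,0,0.4],"dr":[0,0,0],"jaw":1},
    {"translation":[0,0,0.2],"dr":[0,0,0],"jaw":1},
    {"translation":[0,0,0.2],"dr":[0,0,0],"jaw":1},
    {"translation":[0,0,0.1],"dr":[0,0,0],"jaw":1},
    {"translation":[0,0,0],"dr":[0,0,0],"jaw":1},
    {"translation":[0,0,0],"dr":[0,0,0],"jaw":1}
  ]
}}

```text
time_s: 13.9
position: [0.6532, -0.1502, 0.0949]
tcp_rot: [[1.0, 0.0, 0.001], [0.0, -1.0, -0.0], [0.001, 0.0, -1.0]]
force: [0.8, -0.3, -0.9]
opening: 0.714
```

Emit:
{"api": "arm_command", "payload": {
  "commands": [
    {"translation":[0,0,0.06],"dr":[0,0,0],"jaw":1},
    {"translation":[0,0,0],"dr":[0,0,0],"jaw":1}
  ]
}}

```text
time_s: 14.07
position: [0.653, -0.1503, 0.0933]
tcp_rot: [[1.0, 0.0, 0.001], [0.0, -1.0, -0.0], [0.001, 0.0, -1.0]]
force: [0.8, -0.1, -0.9]
opening: 0.712
```

Emit:
{"api": "arm_command", "payload": {
  "commands": [
    {"translation":[0,0,0.04],"dr":[0,0,0],"jaw":1},
    {"translation":[0,0,0],"dr":[0,0,0],"jaw":1}
  ]
}}

```text
time_s: 14.23
position: [0.6528, -0.1502, 0.092]
tcp_rot: [[1.0, -0.0, 0.0], [-0.0, -1.0, -0.0], [0.0, 0.0, -1.0]]
force: [0.0, -0.2, -0.9]
opening: 0.711
```

Shift back 1 mm and continue to contact.

Emit:
{"api": "arm_command", "payload": {
  "commands": [
    {"translation":[-0.03,-0.04,0.02],"dr":[0,0,0],"jaw":1},
    {"translation":[0,0,0.02],"dr":[0,0,0],"jaw":1},
    {"translation":[0,0,0],"dr":[0,0,0],"jaw":1}
  ]
}}

```text
time_s: 14.48
position: [0.6518, -0.149, 0.0907]
tcp_rot: [[1.0, 0.0, -0.0], [0.0, -1.0, 0.0], [-0.0, -0.0, -1.0]]
force: [0.1, 0.4, -2.3]
opening: 0.716
```

Emit:
{"api": "arm_command", "payload": {
  "commands": [
    {"translation":[0,0,0.04],"dr":[0,0,0],"jaw":1},
    {"translation":[0,0,0],"dr":[0,0,0],"jaw":1}
  ]
}}

```text
time_s: 14.65
position: [0.6521, -0.1491, 0.0903]
tcp_rot: [[1.0, 0.0, 0.0], [0.0, -1.0, -0.0], [0.0, 0.0, -1.0]]
force: [-1.8, 0.4, 1.6]
opening: 0.714
```

Emit:
{"api": "arm_command", "payload": {
  "commands": [
    {"translation":[0,0,0.04],"dr":[0,0,0],"jaw":1},
    {"translation":[0,0,0],"dr":[0,0,0],"jaw":1}
  ]
}}

```text
time_s: 14.82
position: [0.6521, -0.1491, 0.0901]
tcp_rot: [[1.0, 0.0, 0.0], [0.0, -1.0, -0.0], [0.0, 0.0, -1.0]]
force: [-2.2, 0.7, 5.9]
opening: 0.717
```

Emit:
{"api": "arm_command", "payload": {
  "commands": [
    {"translation":[0,0,-0.04],"dr":[0,0,0],"jaw":0},
    {"translation":[0,0,0],"dr":[0,0,0],"jaw":0},
    {"translation":[0,0,0],"dr":[0,0,0],"jaw":0},
    {"translation":[0,0,0],"dr":[0,0,0],"jaw":0},
    {"translation":[0,0,0],"dr":[0,0,0],"jaw":0},
    {"translation":[0,0,-0.5],"dr":[0,0,0],"jaw":0},
    {"translation":[0,0,-1],"dr":[0,0,0],"jaw":0},
    {"translation":[0,0,-1],"dr":[0,0,0],"jaw":0},
    {"translation":[0,0,-1],"dr":[0,0,0],"jaw":0},
    {"translation":[-0.3,0.1,-0.6],"dr":[0,0,0],"jaw":0},
    {"translation":[-1,0.32,0],"dr":[0,0,0],"jaw":0},
    {"translation":[-1,0.32,0],"dr":[0,0,0],"jaw":0}
  ]
}}

```text
time_s: 15.82
position: [0.5957, -0.168, 0.195]
tcp_rot: [[1.0, 0.002, 0.005], [0.002, -1.0, -0.003], [0.005, 0.003, -1.0]]
force: [-0.7, 0.3, -0.6]
opening: 1.002
```

Emit:
{"api": "arm_command", "payload": {
  "commands": [
    {"translation":[-1,0.32,0],"dr":[0,0,0],"jaw":0},
    {"translation":[-1,0.32,0],"dr":[0,0,0],"jaw":0},
    {"translation":[-1,0.32,0],"dr":[0,0,0],"jaw":0},
    {"translation":[-1,0.32,0],"dr":[0,0,0],"jaw":0},
    {"translation":[-1,0.32,0],"dr":[0,0,0],"jaw":0},
    {"translation":[-1,0.32,0],"dr":[0,0,0],"jaw":0},
    {"translation":[-1,0.32,0],"dr":[0,0,0],"jaw":0},
    {"translation":[-0.6,0.2,0.6],"dr":[0,0,0],"jaw":0},
    {"translation":[0,0,1],"dr":[0,0,0],"jaw":0},
    {"translation":[0,0,1],"dr":[0,0,0],"jaw":0},
    {"translation":[0,0,0],"dr":[0,0,0],"jaw":0}
  ]
}}

```text
time_s: 16.73
position: [0.4025, -0.2275, 0.1251]
tcp_rot: [[1.0, -0.001, -0.005], [-0.001, -1.0, 0.004], [-0.005, -0.004, -1.0]]
force: [-0.7, 0.9, -0.1]
opening: 0.997
```

```bash
python3 look.py 5 .65 -.148 .08 scene top; python3 - <<'E'
from h import *
for n in("scene","top"):
    d=np.load(n+"5.npz")['d']
    print(n,ringfit(n,d,(.652,-.149),.122,.025,.031),ringfit(n,d,(.4044,-.228),.052,.025,.031))
    w=world(n,d).reshape(-1,3);r=np.hypot(w[:,0]-.652,w[:,1]+.149);q=w[(r>.024)&(r<.032)&(w[:,2]<.17)];
    for a in range(-180,180,60):
        t=np.degrees(np.arctan2(q[:,1]+.149,q[:,0]-.652));m=(t>=a)&(t<a+60);print(a,m.sum(),np.percentile(q[m,2],[50,85,95]).round(4) if m.any() else'')
E
```

```text
16.7333 [ 0.4025 -0.2275  0.1251] [-0.7  0.9 -0.1]
scene 149 112
top 249 126
scene (array([ 0.65286155, -0.14882435]), 94) (array([ 0.40535436, -0.2281682 ]), 72)
-180 60 [0.1077 0.1193 0.1219]
-120 75 [0.1075 0.1195 0.1216]
-60 70 [0.0703 0.118  0.1217]
0 256 [0.0683 0.11   0.1196]
60 293 [0.0677 0.108  0.1187]
120 77 [0.063  0.1193 0.1226]
top (array([ 0.65184389, -0.1495308 ]), 87) (array([ 0.4044, -0.228 ]), 0)
-180 48 [0.1098 0.121  0.1229]
-120 45 [0.1045 0.1218 0.1248]
-60 54 [0.1045 0.1209 0.1241]
0 36 [0.1072 0.1212 0.1254]
60 68 [0.0887 0.1199 0.1236]
120 96 [0.0731 0.1198 0.1225]
```

View pics/scene5.png

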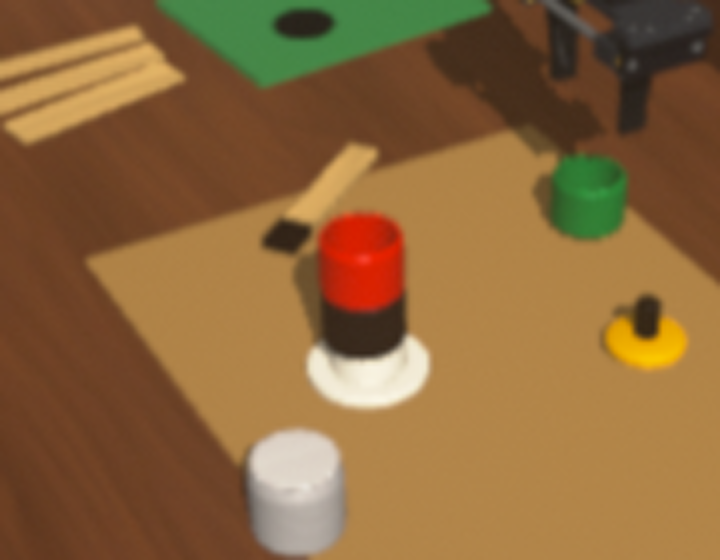

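Emit:
{"api": "arm_command", "payload": {
  "commands": [
    {"translation":[0.04,0.02,0.7],"dr":[0,0,0],"jaw":0},
    {"translation":[0,0,0.7],"dr":[0,0,0],"jaw":0},
    {"translation":[0,0,0],"dr":[0,0,0],"jaw":0},
    {"translation":[0,0,0],"dr":[0,0,0],"jaw":0}
  ]
}}

```text
time_s: 17.17
position: [0.4061, -0.2293, 0.0932]
tcp_rot: [[1.0, 0.001, 0.001], [0.001, -1.0, -0.0], [0.001, 0.0, -1.0]]
force: [-0.9, -0.2, 1.0]
opening: 0.995
```

Emit:
{"api": "arm_command", "payload": {
  "commands": [
    {"translation":[-0.05,-0.04,0.9],"dr":[0,0,0],"jaw":0},
    {"translation":[0,0,0.9],"dr":[0,0,0],"jaw":0},
    {"translation":[0,0,0.7],"dr":[0,0,0],"jaw":0},
    {"translation":[0,0,0.35],"dr":[0,0,0],"jaw":0},
    {"translation":[0,0,0.1],"dr":[0,0,0],"jaw":0},
    {"translation":[0,0,0],"dr":[0,0,0],"jaw":1},
    {"translation":[0,0,0],"dr":[0,0,0],"jaw":1},
    {"translation":[0,0,0],"dr":[0,0,0],"jaw":1},
    {"translation":[0,0,0],"dr":[0,0,0],"jaw":1},
    {"translation":[0,0,0],"dr":[0,0,0],"jaw":1},
    {"translation":[0,0,0],"dr":[0,0,0],"jaw":1},
    {"translation":[0,0,0],"dr":[0,0,0],"jaw":1}
  ]
}}

```text
time_s: 18.17
position: [0.4047, -0.2286, 0.0193]
tcp_rot: [[1.0, 0.0, 0.001], [0.0, -1.0, -0.001], [0.001, 0.001, -1.0]]
force: [0.3, -0.9, 5.8]
opening: 0.707
```

Emit:
{"api": "arm_command", "payload": {
  "commands": [
    {"translation":[0,0,0],"dr":[0,0,0],"jaw":1},
    {"translation":[0,0,0],"dr":[0,0,0],"jaw":1}
  ]
}}

```text
time_s: 18.33
position: [0.4047, -0.2285, 0.0193]
tcp_rot: [[1.0, 0.0, 0.001], [0.0, -1.0, -0.001], [0.001, 0.001, -1.0]]
force: [0.2, 0.4, 6.9]
opening: 0.709
```

Emit:
{"api": "arm_command", "payload": {
  "commands": [
    {"translation":[0,0,-0.3],"dr":[0,0,0],"jaw":1},
    {"translation":[0,0,-0.8],"dr":[0,0,0],"jaw":1},
    {"translation":[0,0,-1],"dr":[0,0,0],"jaw":1},
    {"translation":[0,0,-1],"dr":[0,0,0],"jaw":1},
    {"translation":[0,0,-1],"dr":[0,0,0],"jaw":1},
    {"translation":[0,0,-1],"dr":[0,0,0],"jaw":1},
    {"translation":[0,0,-1],"dr":[0,0,0],"jaw":1},
    {"translation":[0.3,-0.1,-0.8],"dr":[0,0,0],"jaw":1},
    {"translation":[0.7,-0.22,-0.5],"dr":[0,0,0],"jaw":1},
    {"translation":[1,-0.32,0],"dr":[0,0,0],"jaw":1},
    {"translation":[1,-0.32,0],"dr":[0,0,0],"jaw":1},
    {"translation":[1,-0.32,0],"dr":[0,0,0],"jaw":1}
  ]
}}

```text
time_s: 19.33
position: [0.5047, -0.1954, 0.2043]
tcp_rot: [[1.0, -0.0, -0.0], [-0.0, -1.0, 0.0], [-0.0, -0.0, -1.0]]
force: [-0.2, -0.1, -0.6]
opening: 0.712
```

Emit:
{"api": "arm_command", "payload": {
  "commands": [
    {"translation":[1,-0.32,0],"dr":[0,0,0],"jaw":1},
    {"translation":[1,-0.32,0],"dr":[0,0,0],"jaw":1},
    {"translation":[1,-0.32,0],"dr":[0,0,0],"jaw":1},
    {"translation":[1,-0.32,0],"dr":[0,0,0],"jaw":1},
    {"translation":[1,-0.32,0],"dr":[0,0,0],"jaw":1},
    {"translation":[0.6,-0.2,0],"dr":[0,0,0],"jaw":1},
    {"translation":[0.3,-0.1,0],"dr":[0,0,0],"jaw":1},
    {"translation":[0,0,0],"dr":[0,0,0],"jaw":1},
    {"translation":[0,0,0],"dr":[0,0,0],"jaw":1},
    {"translation":[0,0,0],"dr":[0,0,0],"jaw":1}
  ]
}}

```text
time_s: 20.17
position: [0.6502, -0.1488, 0.2033]
tcp_rot: [[1.0, -0.0, -0.002], [-0.0, -1.0, 0.0], [-0.002, -0.0, -1.0]]
force: [0.4, 0.7, -0.0]
opening: 0.709
```

```bash
python3 look.py 6 .65 -.148 .15 scene
```

```text
20.1667 [ 0.6502 -0.1488  0.2033] [ 0.4  0.7 -0. ]
scene 149 91
```

View pics/scene6.png

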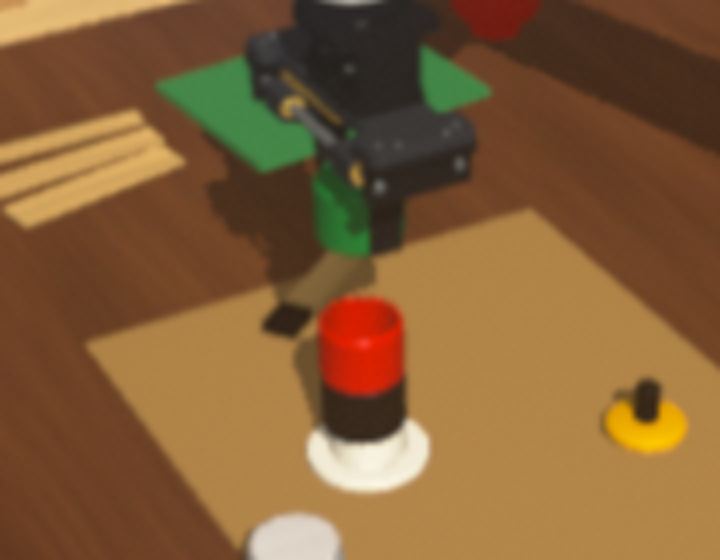

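Emit:
{"api": "arm_command", "payload": {
  "commands": [
    {"translation":[0.05,0,0.3],"dr":[0,0,0],"jaw":1},
    {"translation":[0,0,0.7],"dr":[0,0,0],"jaw":1},
    {"translation":[0,0,0.7],"dr":[0,0,0],"jaw":1},
    {"translation":[0,0,0.4],"dr":[0,0,0],"jaw":1},
    {"translation":[0,0,0.2],"dr":[0,0,0],"jaw":1},
    {"translation":[0,0,0.1],"dr":[0,0,0],"jaw":1},
    {"translation":[0,0,0],"dr":[0,0,0],"jaw":1},
    {"translation":[0,0,0],"dr":[0,0,0],"jaw":1},
    {"translation":[0,0,0],"dr":[0,0,0],"jaw":1}
  ]
}}

```text
time_s: 20.97
position: [0.6537, -0.1489, 0.1446]
tcp_rot: [[1.0, 0.0, 0.002], [0.0, -1.0, -0.001], [0.002, 0.001, -1.0]]
force: [0.4, -0.5, -0.8]
opening: 0.713
```

Emit:
{"api": "arm_command", "payload": {
  "commands": [
    {"translation":[-0.05,0,0.1],"dr":[0,0,0],"jaw":1},
    {"translation":[0,0,0.1],"dr":[0,0,0],"jaw":1},
    {"translation":[0,0,0.06],"dr":[0,0,0],"jaw":1},
    {"translation":[0,0,0],"dr":[0,0,0],"jaw":1},
    {"translation":[0,0,0],"dr":[0,0,0],"jaw":1}
  ]
}}

```text
time_s: 21.38
position: [0.6516, -0.1485, 0.1369]
tcp_rot: [[1.0, 0.0, -0.0], [0.0, -1.0, 0.0], [-0.0, -0.0, -1.0]]
force: [-0.9, 0.3, -1.0]
opening: 0.711
```

Emit:
{"api": "arm_command", "payload": {
  "commands": [
    {"translation":[0,0,0.05],"dr":[0,0,0],"jaw":1},
    {"translation":[0,0,0],"dr":[0,0,0],"jaw":1},
    {"translation":[0,0,0],"dr":[0,0,0],"jaw":1}
  ]
}}

```text
time_s: 21.63
position: [0.6518, -0.1486, 0.1358]
tcp_rot: [[1.0, 0.0, -0.0], [0.0, -1.0, 0.0], [-0.0, -0.0, -1.0]]
force: [0.2, 0.9, -1.6]
opening: 0.709
```

Emit:
{"api": "arm_command", "payload": {
  "commands": [
    {"translation":[0,0,0.04],"dr":[0,0,0],"jaw":1},
    {"translation":[0,0,0],"dr":[0,0,0],"jaw":1}
  ]
}}

```text
time_s: 21.8
position: [0.652, -0.1487, 0.1352]
tcp_rot: [[1.0, 0.0, 0.001], [0.0, -1.0, -0.0], [0.001, 0.0, -1.0]]
force: [0.2, 0.7, 0.2]
opening: 0.708
```

Emit:
{"api": "arm_command", "payload": {
  "commands": [
    {"translation":[0,0,0.04],"dr":[0,0,0],"jaw":1},
    {"translation":[0,0,0],"dr":[0,0,0],"jaw":1}
  ]
}}

```text
time_s: 21.97
position: [0.6521, -0.1488, 0.135]
tcp_rot: [[1.0, 0.0, 0.001], [0.0, -1.0, -0.0], [0.001, 0.0, -1.0]]
force: [-1.6, 1.0, 4.1]
opening: 0.714
```

Emit:
{"api": "arm_command", "payload": {
  "commands": [
    {"translation":[0,0,0.03],"dr":[0,0,0],"jaw":1},
    {"translation":[0,0,0],"dr":[0,0,0],"jaw":1}
  ]
}}

```text
time_s: 22.13
position: [0.6522, -0.1487, 0.135]
tcp_rot: [[1.0, 0.0, 0.001], [0.0, -1.0, -0.001], [0.001, 0.001, -1.0]]
force: [-2.6, 1.8, 7.5]
opening: 0.713
```

Emit:
{"api": "arm_command", "payload": {
  "commands": [
    {"translation":[0,0,-0.06],"dr":[0,0,0],"jaw":0},
    {"translation":[0,0,0],"dr":[0,0,0],"jaw":0},
    {"translation":[0,0,0],"dr":[0,0,0],"jaw":0},
    {"translation":[0,0,0],"dr":[0,0,0],"jaw":0},
    {"translation":[0,0,0],"dr":[0,0,0],"jaw":0},
    {"translation":[0,0,-0.5],"dr":[0,0,0],"jaw":0},
    {"translation":[0,0,-1],"dr":[0,0,0],"jaw":0},
    {"translation":[0,0,-1],"dr":[0,0,0],"jaw":0},
    {"translation":[0,0,-1],"dr":[0,0,0],"jaw":0},
    {"translation":[-0.3,0,-0.6],"dr":[0,0,0],"jaw":0},
    {"translation":[-1,-0.3,0],"dr":[0,0,0],"jaw":0},
    {"translation":[-1,-0.3,0],"dr":[0,0,0],"jaw":0}
  ]
}}

```text
time_s: 23.13
position: [0.5954, -0.1343, 0.2395]
tcp_rot: [[1.0, -0.0, 0.005], [-0.0, -1.0, -0.002], [0.005, 0.002, -1.0]]
force: [0.0, 0.2, -0.5]
opening: 1.003
```

Emit:
{"api": "arm_command", "payload": {
  "commands": [
    {"translation":[-1,-0.5,0],"dr":[0,0,0],"jaw":0},
    {"translation":[-1,-0.5,0],"dr":[0,0,0],"jaw":0},
    {"translation":[-1,-0.5,0],"dr":[0,0,0],"jaw":0},
    {"translation":[-1,-0.5,0],"dr":[0,0,0],"jaw":0},
    {"translation":[-1,-0.5,0],"dr":[0,0,0],"jaw":0},
    {"translation":[-0.45,-0.2,0.4],"dr":[0,0,0],"jaw":0},
    {"translation":[0,0,1],"dr":[0,0,0],"jaw":0.3},
    {"translation":[0,0,1],"dr":[0,0,0],"jaw":0.3},
    {"translation":[0,0,0.5],"dr":[0,0,0],"jaw":0.3},
    {"translation":[0,0,0],"dr":[0,0,0],"jaw":0.3},
    {"translation":[0,0,0],"dr":[0,0,0],"jaw":0.3}
  ]
}}

```text
time_s: 24.05
position: [0.4581, -0.0662, 0.1648]
tcp_rot: [[1.0, -0.0, -0.0], [-0.0, -1.0, 0.0], [-0.0, -0.0, -1.0]]
force: [0.9, 0.9, 0.3]
opening: 0.737
```

```bash
python3 look.py 7 .6 -.148 .1 scene top; python3 - <<'E'
from h import *
for n in("scene","top"):
    d=np.load(n+"7.npz")['d']
    print(n,ringfit(n,d,(.652,-.149),.168,.025,.031))
    w=world(n,d).reshape(-1,3);r=np.hypot(w[:,0]-.652,w[:,1]+.149);q=w[(r>.024)&(r<.032)&(w[:,2]<.2)];
    for a in range(-180,180,60):
        t=np.degrees(np.arctan2(q[:,1]+.149,q[:,0]-.652));m=(t>=a)&(t<a+60);print(a,m.sum(),np.percentile(q[m,2],[50,85,95]).round(4) if m.any() else'')
# lid by gold mask, outer silhouette ellipse onto plane z~.011
for n in("scene","top"):
    p=np.load(n+"0.npz")['p'];h=cv2.cvtColor(p,cv2.COLOR_RGB2HSV);u,v=proj(n,[.458,-.066,.012])[0]
    m=cv2.inRange(h,(18,170,100),(32,255,255));m[:int(v)-25]=0;m[int(v)+25:]=0;m[:,:int(u)-30]=0;m[:,int(u)+30:]=0
    c=max(cv2.findContours(m,0,1)[0],key=cv2.contourArea);e=cv2.fitEllipse(cv2.convexHull(c));print(n,e,plane(n,[e[0]],.013)[0].round(4))
E
```

```text
24.05 [ 0.4581 -0.0662  0.1648] [0.9 0.9 0.3]
scene 165 101
top 250 143
scene (array([ 0.65222521, -0.14835235]), 86)
-180 67 [0.1549 0.1639 0.1676]
-120 64 [0.1542 0.1626 0.1663]
-60 81 [0.1025 0.1601 0.1674]
0 380 [0.093  0.148  0.1637]
60 414 [0.0943 0.1492 0.1638]
120 96 [0.0811 0.1588 0.1675]
top (array([ 0.65167834, -0.14880395]), 99)
-180 62 [0.1278 0.1675 0.1704]
-120 45 [0.1545 0.1676 0.1704]
-60 54 [0.1475 0.1677 0.17  ]
0 41 [0.1608 0.1714 0.1726]
60 84 [0.1123 0.1664 0.1699]
120 133 [0.1025 0.1641 0.1674]
scene ((310.1102600097656, 196.77706909179688), (15.204090118408203, 21.8891544342041), 95.45097351074219) [ 0.4608 -0.0619  0.013 ]Traceback (most recent call last):
  File "<stdin>", line 12, in <module>
ValueError: max() iterable argument is empty
```

View pics/scene7.png

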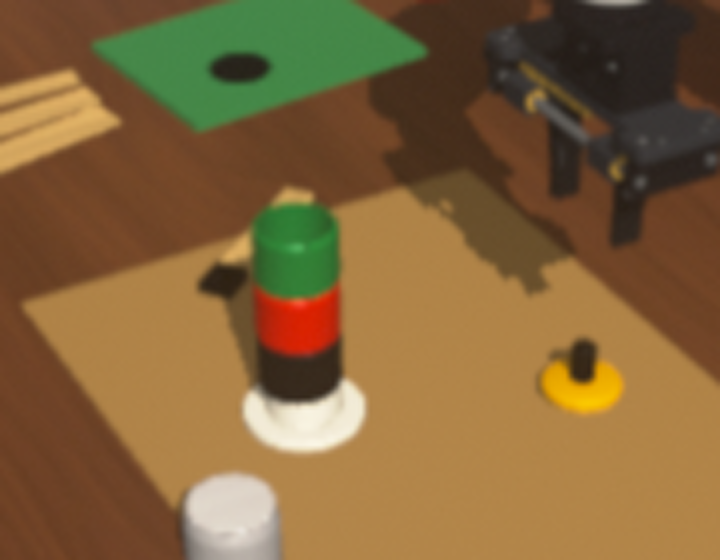

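Emit:
{"api": "arm_command", "payload": {
  "commands": [
    {"translation":[0,0,0.8],"dr":[0,0,0],"jaw":0.3},
    {"translation":[0,0,1],"dr":[0,0,0],"jaw":0.3},
    {"translation":[0,0,1],"dr":[0,0,0],"jaw":0.3},
    {"translation":[0,0,1],"dr":[0,0,0],"jaw":0.3},
    {"translation":[0,0,0.8],"dr":[0,0,0],"jaw":0.3},
    {"translation":[0,0,0.3],"dr":[0,0,0],"jaw":0.3},
    {"translation":[0,0,0.2],"dr":[0,0,0],"jaw":0.3},
    {"translation":[0,0,0],"dr":[0,0,0],"jaw":0.3},
    {"translation":[0,0,0],"dr":[0,0,0],"jaw":0.3},
    {"translation":[0,0,0],"dr":[0,0,0],"jaw":0.3}
  ]
}}

```text
time_s: 24.98
position: [0.459, -0.0665, 0.0382]
tcp_rot: [[1.0, 0.0, 0.002], [0.0, -1.0, -0.001], [0.002, 0.001, -1.0]]
force: [-0.1, 0.5, 0.1]
opening: 0.7
```

```bash
python3 look.py 8 .458 -.066 .05 scene
```

```text
24.9833 [ 0.459  -0.0665  0.0382] [-0.1  0.5  0.1]
scene 220 115
```

View pics/scene8.png

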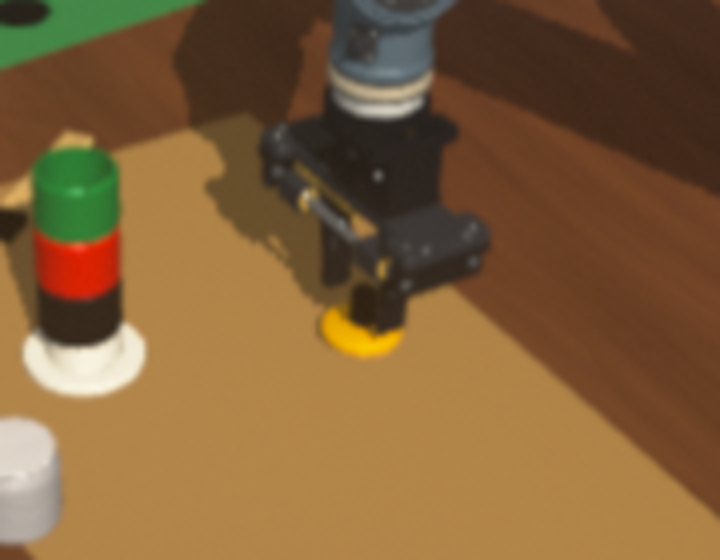

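Emit:
{"api": "arm_command", "payload": {
  "commands": [
    {"translation":[-0.02,0,0.3],"dr":[0,0,0],"jaw":0.3},
    {"translation":[0,0,0.1],"dr":[0,0,0],"jaw":0.3},
    {"translation":[0,0,0],"dr":[0,0,0],"jaw":0.3},
    {"translation":[0,0,0],"dr":[0,0,0],"jaw":0.3}
  ]
}}

```text
time_s: 25.37
position: [0.4573, -0.0661, 0.0269]
tcp_rot: [[1.0, 0.0, -0.001], [0.0, -1.0, 0.0], [-0.001, -0.0, -1.0]]
force: [-0.0, 0.8, -0.8]
opening: 0.697
```

Emit:
{"api": "arm_command", "payload": {
  "commands": [
    {"translation":[0,0,0],"dr":[0,0,0],"jaw":1},
    {"translation":[0,0,0],"dr":[0,0,0],"jaw":1},
    {"translation":[0,0,0],"dr":[0,0,0],"jaw":1},
    {"translation":[0,0,0],"dr":[0,0,0],"jaw":1},
    {"translation":[0,0,0],"dr":[0,0,0],"jaw":1},
    {"translation":[0,0,0],"dr":[0,0,0],"jaw":1},
    {"translation":[0,0,0],"dr":[0,0,0],"jaw":1},
    {"translation":[0,0,0],"dr":[0,0,0],"jaw":1},
    {"translation":[0,0,0],"dr":[0,0,0],"jaw":1}
  ]
}}

```text
time_s: 26.12
position: [0.4575, -0.0661, 0.0271]
tcp_rot: [[1.0, 0.0, 0.0], [0.0, -1.0, -0.0], [0.0, 0.0, -1.0]]
force: [0.0, -0.8, -0.3]
opening: 0.227
```

Emit:
{"api": "arm_command", "payload": {
  "commands": [
    {"translation":[0,0,-0.3],"dr":[0,0,0],"jaw":1},
    {"translation":[0,0,-0.7],"dr":[0,0,0],"jaw":1},
    {"translation":[0,0,-1],"dr":[0,0,0],"jaw":1},
    {"translation":[0,0,-1],"dr":[0,0,0],"jaw":1},
    {"translation":[0,0,-1],"dr":[0,0,0],"jaw":1},
    {"translation":[0,0,-1],"dr":[0,0,0],"jaw":1},
    {"translation":[0,0,-1],"dr":[0,0,0],"jaw":1},
    {"translation":[0,0,-1],"dr":[0,0,0],"jaw":1},
    {"translation":[0,0,-1],"dr":[0,0,0],"jaw":1},
    {"translation":[0,0,-0.5],"dr":[0,0,0],"jaw":1},
    {"translation":[0.3,0.13,0],"dr":[0,0,0],"jaw":1},
    {"translation":[0.6,0.26,0],"dr":[0,0,0],"jaw":1}
  ]
}}

```text
time_s: 27.12
position: [0.4788, -0.0751, 0.2403]
tcp_rot: [[1.0, 0.001, -0.0], [0.001, -1.0, 0.0], [-0.0, -0.0, -1.0]]
force: [0.1, 0.8, -1.5]
opening: 0.22
```

Emit:
{"api": "arm_command", "payload": {
  "commands": [
    {"translation":[0.9,0.38,0],"dr":[0,0,0],"jaw":1},
    {"translation":[0.9,0.38,0],"dr":[0,0,0],"jaw":1},
    {"translation":[0.9,0.38,0],"dr":[0,0,0],"jaw":1},
    {"translation":[0.9,0.38,0],"dr":[0,0,0],"jaw":1},
    {"translation":[0.9,0.38,0],"dr":[0,0,0],"jaw":1},
    {"translation":[0.9,0.38,0],"dr":[0,0,0],"jaw":1},
    {"translation":[0.6,0.26,0],"dr":[0,0,0],"jaw":1},
    {"translation":[0.5,0.21,0],"dr":[0,0,0],"jaw":1},
    {"translation":[0.3,0.13,0],"dr":[0,0,0],"jaw":1},
    {"translation":[0,0,0],"dr":[0,0,0],"jaw":1},
    {"translation":[0,0,0],"dr":[0,0,0],"jaw":1},
    {"translation":[0,0,0],"dr":[0,0,0],"jaw":1}
  ]
}}

```text
time_s: 28.12
position: [0.6489, -0.1473, 0.2388]
tcp_rot: [[1.0, 0.0, -0.002], [0.0, -1.0, 0.001], [-0.002, -0.001, -1.0]]
force: [0.6, 0.9, -0.7]
opening: 0.223
```

```bash
python3 look.py 9 .65 -.148 .19 scene
```

```text
28.1167 [ 0.6489 -0.1473  0.2388] [ 0.6  0.9 -0.7]
scene 148 79
```

View pics/scene9.png

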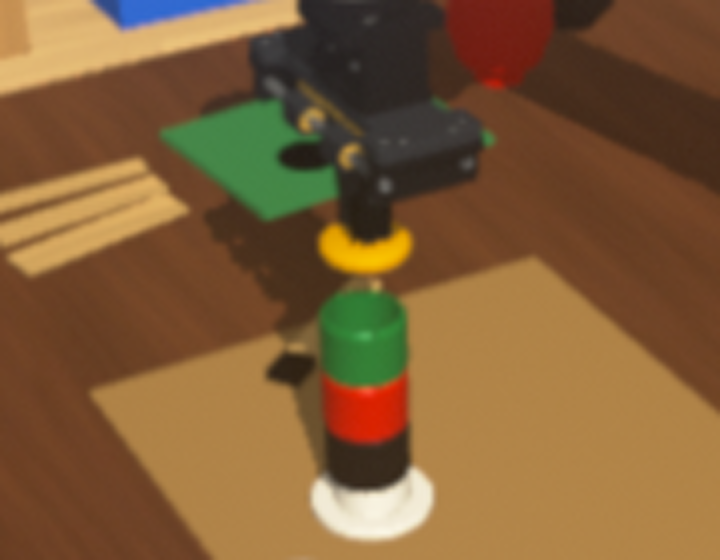

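Emit:
{"api": "arm_command", "payload": {
  "commands": [
    {"translation":[0.07,0.04,0.3],"dr":[0,0,0],"jaw":1},
    {"translation":[0,0,0.6],"dr":[0,0,0],"jaw":1},
    {"translation":[0,0,0.4],"dr":[0,0,0],"jaw":1},
    {"translation":[0,0,0.2],"dr":[0,0,0],"jaw":1},
    {"translation":[0,0,0.1],"dr":[0,0,0],"jaw":1},
    {"translation":[0,0,0],"dr":[0,0,0],"jaw":1},
    {"translation":[0,0,0],"dr":[0,0,0],"jaw":1},
    {"translation":[0,0,0],"dr":[0,0,0],"jaw":1},
    {"translation":[0,0,0],"dr":[0,0,0],"jaw":1}
  ]
}}

```text
time_s: 28.92
position: [0.6522, -0.149, 0.2003]
tcp_rot: [[1.0, 0.0, 0.001], [0.0, -1.0, -0.001], [0.001, 0.001, -1.0]]
force: [0.5, -0.4, -1.0]
opening: 0.222
```

Emit:
{"api": "arm_command", "payload": {
  "commands": [
    {"translation":[-0.02,0,0.1],"dr":[0,0,0],"jaw":1},
    {"translation":[0,0,0.1],"dr":[0,0,0],"jaw":1},
    {"translation":[0,0,0.1],"dr":[0,0,0],"jaw":1},
    {"translation":[0,0,0.06],"dr":[0,0,0],"jaw":1},
    {"translation":[0,0,0],"dr":[0,0,0],"jaw":1},
    {"translation":[0,0,0],"dr":[0,0,0],"jaw":1}
  ]
}}

```text
time_s: 29.42
position: [0.6512, -0.1488, 0.1903]
tcp_rot: [[1.0, 0.0, -0.0], [0.0, -1.0, 0.0], [-0.0, -0.0, -1.0]]
force: [-0.5, 0.3, -0.6]
opening: 0.219
```

Emit:
{"api": "arm_command", "payload": {
  "commands": [
    {"translation":[0,0,0.05],"dr":[0,0,0],"jaw":1},
    {"translation":[0,0,0],"dr":[0,0,0],"jaw":1},
    {"translation":[0,0,0],"dr":[0,0,0],"jaw":1}
  ]
}}

```text
time_s: 29.67
position: [0.6513, -0.1489, 0.1893]
tcp_rot: [[1.0, 0.0, -0.0], [0.0, -1.0, 0.0], [-0.0, -0.0, -1.0]]
force: [-1.2, 0.4, -1.2]
opening: 0.222
```

Emit:
{"api": "arm_command", "payload": {
  "commands": [
    {"translation":[0,0,0.04],"dr":[0,0,0],"jaw":1},
    {"translation":[0,0,0],"dr":[0,0,0],"jaw":1}
  ]
}}

```text
time_s: 29.83
position: [0.6516, -0.149, 0.1888]
tcp_rot: [[1.0, 0.0, 0.001], [0.0, -1.0, -0.0], [0.001, 0.0, -1.0]]
force: [-0.9, -0.7, 1.4]
opening: 0.22
```

Emit:
{"api": "arm_command", "payload": {
  "commands": [
    {"translation":[0,0,0.04],"dr":[0,0,0],"jaw":1},
    {"translation":[0,0,0],"dr":[0,0,0],"jaw":1}
  ]
}}

```text
time_s: 30.0
position: [0.6518, -0.149, 0.1886]
tcp_rot: [[1.0, 0.0, 0.002], [0.0, -1.0, -0.001], [0.002, 0.001, -1.0]]
force: [-2.1, 1.2, 3.7]
opening: 0.221
```

Emit:
{"api": "arm_command", "payload": {
  "commands": [
    {"translation":[0,0,-0.02],"dr":[0,0,0],"jaw":1},
    {"translation":[0,0,0],"dr":[0,0,0],"jaw":0.3},
    {"translation":[0,0,0],"dr":[0,0,0],"jaw":0.3},
    {"translation":[0,0,0],"dr":[0,0,0],"jaw":0.3},
    {"translation":[0,0,0],"dr":[0,0,0],"jaw":0.3},
    {"translation":[0,0,-0.3],"dr":[0,0,0],"jaw":0.3},
    {"translation":[0,0,-0.8],"dr":[0,0,0],"jaw":0.3},
    {"translation":[0,0,-1],"dr":[0,0,0],"jaw":0.3},
    {"translation":[0,0,-1],"dr":[0,0,0],"jaw":0.3},
    {"translation":[-1,0,-0.5],"dr":[0,0,0],"jaw":0.3},
    {"translation":[-1,0,0],"dr":[0,0,0],"jaw":0.3},
    {"translation":[-1,0,0],"dr":[0,0,0],"jaw":0.3}
  ]
}}

```text
time_s: 31.0
position: [0.5763, -0.1491, 0.2796]
tcp_rot: [[1.0, 0.001, 0.003], [0.001, -1.0, -0.002], [0.003, 0.002, -1.0]]
force: [-0.9, -0.7, -1.2]
opening: 0.697
```

Emit:
{"api": "arm_command", "payload": {
  "commands": [
    {"translation":[-1,0,0],"dr":[0,0,0],"jaw":0.3},
    {"translation":[-1,0,0],"dr":[0,0,0],"jaw":0.3},
    {"translation":[-1,0,0],"dr":[0,0,0],"jaw":0.3},
    {"translation":[-1,0,0],"dr":[0,0,0],"jaw":0.3},
    {"translation":[0,0,0],"dr":[0,0,0],"jaw":0.3},
    {"translation":[0,0,0],"dr":[0,0,0],"jaw":0.3},
    {"translation":[0,0,0],"dr":[0,0,0],"jaw":0.3}
  ]
}}

```text
time_s: 31.58
position: [0.4773, -0.1494, 0.2786]
tcp_rot: [[1.0, -0.0, 0.002], [-0.0, -1.0, -0.001], [0.002, 0.001, -1.0]]
force: [-0.3, -0.1, -0.3]
opening: 0.7
```

```bash
python3 look.py 10 .65 -.148 .1 scene top; python3 - <<'E'
from h import *
for n in("scene","top"):
    d=np.load(n+"10.npz")['d']
    print(n,ringfit(n,d,(.652,-.149),.178,.010,.031), "tin",ringfit(n,d,(.771,-.0205),.06,0,.032))
    w=world(n,d).reshape(-1,3);r=np.hypot(w[:,0]-.652,w[:,1]+.149);q=w[(r>.012)&(r<.031)&(w[:,2]<.2)]
    k=w[(r<.008)];print("knob",np.median(k[k[:,2]<.25,2]))
    for a in range(-180,180,60):
        t=np.degrees(np.arctan2(q[:,1]+.149,q[:,0]-.652));m=(t>=a)&(t<a+60)&(q[:,2]>.165);print(a,m.sum(),np.median(q[m,2]).round(4))
    A=np.load(n+"0.npz")['p'].astype(int);B=np.load(n+"10.npz")['p'].astype(int)
    for nm,P in dict(brush=(.62,-.36,.01),block=(.58,.37,.03)).items():
        u,v=proj(n,P)[0].astype(int);print(nm,u,v,abs(A-B)[v-12:v+12,u-12:u+12].max())
E
```

```text
31.5833 [ 0.4773 -0.1494  0.2786] [-0.3 -0.1 -0.3]
scene 149 106
top 250 125
scene (array([ 0.65368552, -0.14545659]), 155) tin (array([ 0.77191132, -0.02004608]), 263)
knob 0.1998825334300216
-180 9 0.1776
-120 7 0.1757
-60 26 0.1757
0 58 0.1756
60 62 0.1758
120 35 0.178
brush 218 164 160
block 372 303 5
top (array([ 0.65188978, -0.14980787]), 280) tin (array([ 0.77134452, -0.0211263 ]), 241)
knob 0.2065387931014756
-180 63 0.1763
-120 55 0.1771
-60 45 0.177
0 56 0.1766
60 68 0.1759
120 69 0.1767
brush 409 208 95
block 157 228 5
```

View pics/scene10.png

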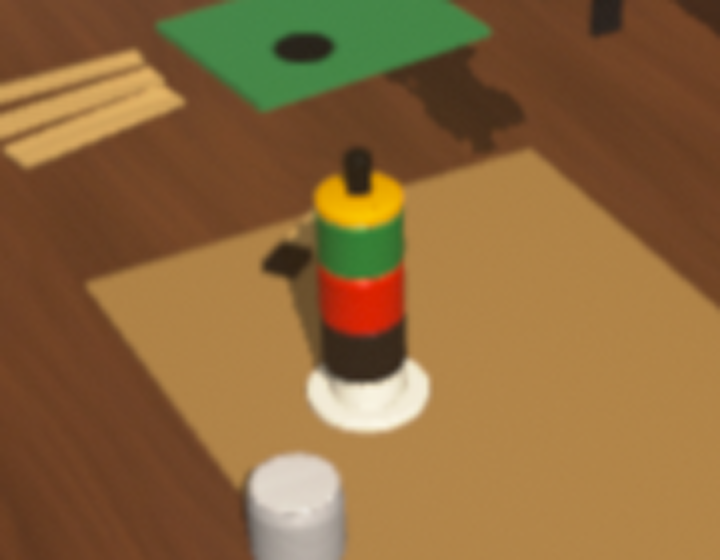

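View pics/top10.png

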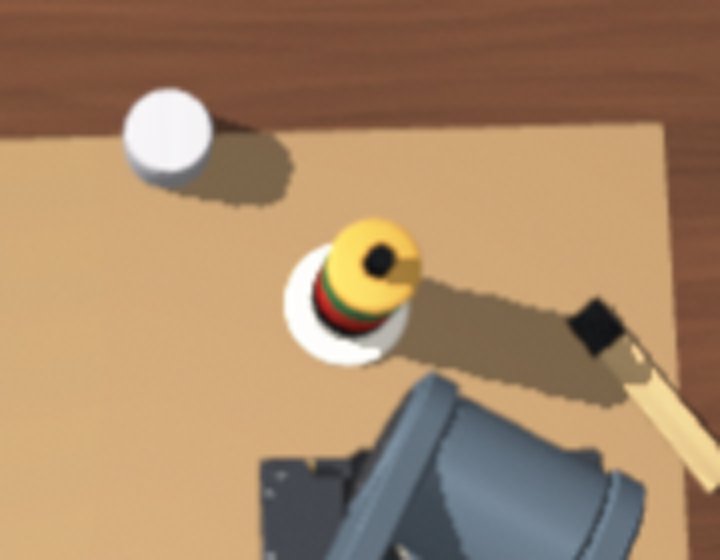

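```bash
python3 -c "
from rig import *
print(hand_in())"
```

```text
the job is handed in; nothing more can be done
None
```

I built the stack on the white stand in the order asked (black, red, green, then the gold lid) and handed it in at 31.6 s. The gripper was about 17 cm from the stack, touching nothing.

**Seating:** Each piece met resistance within 1 mm of its expected seated height. Afterwards the depth images put the black, red and green rims at about 76, 122 and 168 mm, all level. The top view put the lid's disc at about 176–177 mm, against 178 mm expected. That gap is within the depth noise.

**Bystanders:** The tin measured within 1 mm of where it started and the block's picture was unchanged. The automatic picture comparison flagged the brush. The stack's shadow falls on it, and the stack partly hides it in the scene view. Its tip is still within a pixel of where it was in the top view, so I judge it undisturbed.

**Disagreement between cameras:** The scene camera's fit for the lid came out about 4 mm off in y from the top camera's. I put that down to the knob hiding part of the disc, and went by the top view, which agrees with the tool position at release.

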